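# Free the blue-lever pump head

## Task

The pump with the blue lever has finished its run: lift its blue lever all the way up, so that its head is unclamped, and leave it standing there. The pump with the orange lever is still working, so leave its lever down, and do not knock over or shift the glass measuring cylinder that stands on the bench.

Things in the scene. Friction and masses are not known exactly. Their poses are not given: they have to be found in the camera images.
- blue_lever (a joint): angle of the blue lever, rad: 0 = down (clamped), level, pointing out over the front of its pump; grows as the free end swings up; 1.31 (75 degrees) = fully up at its stop. Starts at 0 to 0.2. Stiff (0.10 N m, 1 to 2 N at the free end), stays where left. Pump fixed to the bench: white box 170 mm deep, 130 wide, 113 high; on its front a grey head 72 wide, 108 high.
- blue_grip (a point): centre of the blue crossbar on the lever's free end: round bar 18 mm thick, 26 mm long, flat ends, on a 12 x 8 mm arm. Axes turn with the lever: y along the bar and pivot, always level; x from the bar to the pivot, 90 mm away and 130 mm above the bench; lever down: x is level, from pump front to back. Down, the bar is 45 mm clear of the head's front, free below and beside.
- orange_grip (a point): the same point on the orange lever of the second pump, which is otherwise identical and stands beside the first (either may be left or right); its lever is down (0 to 0.2 rad) and is to be left alone.
- cylinder: glass measuring cylinder, a loose bystander standing between and in front of the two pumps: tube 26 mm in diameter on a round foot 56 mm in diameter, 140 mm high, fragile; origin at the centre of its underside, z up along the tube.

How it is judged:
At the end, for the whole second after the job is handed in: the blue lever stands up, within 12 degrees (0.21 rad) of its upper stop, at rest; the free end of the orange lever is within 20 mm of where it began; the measuring cylinder stands upright (within 10 degrees) within 30 mm of where it began (value of joint blue_lever above 1.1 rad and velocity of joint blue_lever between -0.05 and 0.05 rad/s and distance of orange_grip from where it was at the start of the episode below 0.02 m and angle between cylinder's own z axis and vertical below 0.17 rad and distance of cylinder from where it was at the start of the episode below 0.03 m); the robot touches nothing.
It fails at once if the orange lever is moved (free end more than 20 mm from its start) (distance of orange_grip from where it was at the start of the episode above 0.02 m).
It fails at once if the measuring cylinder is tipped by more than 30 degrees (angle between cylinder's own z axis and vertical above 0.52 rad).
It fails at once if the measuring cylinder is pushed more than 30 mm from its place (distance of cylinder from where it was at the start of the episode above 0.03 m).
It also fails if it takes over 35 s, if anything falls off the work surface, if the arm or the gripper's body presses on something with over 40 N, if the wrist force passes 120 N, or if a joint passes its speed limit or range.

## Robot

A 6-joint arm with a two-finger parallel gripper is mounted at the origin on the work surface. World frame = base frame: x ahead of the robot, y to its left, z up, the work surface at z = 0. Lengths are in m, angles in rad, forces in N, time in s.
With the tool pointing down it reaches from about 0.3 to 1 m from the base axis. Payload 5.1 kg.
Tool frame: the origin (TCP) lies between the finger pads; the fingertips stand 17 mm ahead of it and the grasp point (between the pads) lies 2 mm behind it (bot.finger_overhang is the distance from the TCP to the fingertips, in m); x points along the fingers, z is the direction in which the jaws open and shut, and the axes are right-handed (so a half turn about x gives the same grasp; the last joint's range is limited). The gripper opens to 95 mm and grips with 3 to 60 N. Pads are 20 mm wide; open, the fingers measure 119 mm over their backs; the gripper's body (75 mm by 180 mm) begins 59 mm behind the grasp point.
Start: joints at [1.237, 0.124, 1.65, -0, 1.367, -0.083], TCP at [0.161, 0.63, 0.232] pointing down, gripper open.
Joint ranges: [-2.61, 2.61], [-1.02, 2.33], [0.03, 2.71], [-1.35, 4.49], [0.32, 2.68], [-2.91, 2.91]. Speed limits (rad/s): [2.57, 2.57, 3.14, 3.14, 3.14, 3.14].

## Interface

Orientations are given as [roll, pitch, yaw] about the fixed x, y, z axes, in that order (R = Rz(yaw) Ry(pitch) Rx(roll)).
In Python, from rig import bot, eyes, order gives the robot as it stands. The module is installed in compiled form; this text tells all that it offers.
- The arm moves only by the shell command python3 -m pendant 'ROWS' [OPENING]. ROWS is JSON, a list that holds one entry, the list of rows, each a list of 4 numbers: the shift along the tool's x, y, z in cm, then the turn about the tool's x in rad. In form: [[[x, y, z, twist], ...]]. A call has 1 to 10 rows; each row shifts and turns the commanded pose from where the row before left it, along the tool's axes as they then stand; what a row does not reach is not made up. A row lasts 1/10 s, in which the tool goes at most 50 mm and 8.59 degrees, less where a joint would pass 70% of its speed; a pose out of reach is approached as far as the arm can. A call is refused whole if a number of a shift passes 5 or a number of a turn 0.15, either way. A call with a gripper value outside its range is refused whole. OPENING is the finger opening in cm, from 0 to 9.51, set as the call begins (- or left out, the last holds). The fingers move at their own pace and stop on an object; the grip force is fixed at half the most. Time passes only in rows, so rows that do not move let the fingers close. It gives the time, the measured TCP pose, the force and the opening at its end, in the units of the state.
- bot.get_obs(): the state, without advancing time (a new reading comes with each control period).
- eyes.camera(name): name is "side" or "top"; returns a dict with "img" (480x640x3 uint8, red, green, blue), "z_map" (480x640 float32, m along the optical axis (not along the pixel's ray), 0 where there is no reading), "camera_matrix" (3x3 intrinsics, pixels), "R" (3x3) and "t" (3): a world point X has camera coordinates R X + t. Camera axes: x right, y down, z forward; pixel columns grow to the right and rows downward; lengths in m; the calibration is good to about 2 mm. A picture is of the moment at which its call begins.
- order.sign_off(): hands the job in, once; it reports no verdict.
The state is a dict: "time_s": time; "joint_pos": joint angles; "qvel": joint speeds; "joint_torque": joint torques, N m; "eef_pos": TCP position; "ee_rot": TCP orientation; "contact_force": force on the tool from outside, world axes, zero at the start; "wrist_torque": the same for the moment, N m; "grip_width": opening from 0.0 (shut) to 1.0 (fully open).
Only numpy, scipy, OpenCV 4.12 (cv2) and the standard library are available. Lean on these libraries where they do the work, as an engineer would, in place of code of your own. Each camera call takes 0.05 s, during which the arm holds its last target. There are 200 camera calls.

## Working session

There is one attempt and no reset: what is moved stays moved. The work goes in short steps, Python scripts to look and compute and a shell command to move; the robot and the scene stay as the last step left them, time stands still between calls to the robot, and variables do not carry over. Pictures are saved under pics/ and viewed, about 8 in all and at most 12, crops included, and the job is handed in when it is done.

```bash
mkdir -p pics; cat > h.py <<'E'
import numpy as np, cv2
from rig import bot, eyes, order
def pts(c):
    z=c["z_map"];K=c["camera_matrix"];v,u=np.mgrid[:480,:640]
    P=np.stack([(u-K[0,2])/K[0,0]*z,(v-K[1,2])/K[1,1]*z,z],-1)
    return (P-c["t"])@c["R"]
def mask(c,lo,hi):
    h=cv2.cvtColor(c["img"],cv2.COLOR_RGB2HSV)
    return cv2.inRange(h,lo,hi)>0
BLUE=((100,120,50),(125,255,255));ORA=((5,150,80),(22,255,255))
E
python3 - <<'E'
from h import *
o=bot.get_obs();print(o)
ims=[]
for n in("side","top"):
    c=eyes.camera(n);ims.append(c["img"]);P=pts(c);print(n,"campos",-c["R"].T@c["t"])
    for k,(lo,hi) in dict(b=BLUE,o=ORA).items():
        m=mask(c,lo,hi);nn,l,s,ce=cv2.connectedComponentsWithStats(m.astype(np.uint8))
        for i in range(1,nn):
            if s[i,4]>40:
                q=P[(l==i)&(c["z_map"]>0)];print(k,s[i],ce[i].round(),np.percentile(q,[2,50,98],axis=0).round(3).tolist() if len(q) else 0)
    cv2.imwrite(f"pics/{n}0.png",c["img"][:,:,::-1])
E
```

```text
{'time_s': 0.0, 'joint_pos': array([ 1.23739156e+00,  1.24526351e-01,  1.65163067e+00, -5.49660316e-05,
        1.36748755e+00, -8.25669425e-02]), 'qvel': array([-3.76123841e-04, -3.14432123e-04, -9.31703508e-05,  4.76211729e-04,
       -1.79324640e-03,  1.35436028e-03]), 'joint_torque': array([ 4.62495927e-05, -4.17595375e+01, -3.59938896e+01,  7.73552293e-02,
        4.93817590e-02, -1.72317318e-04]), 'eef_pos': array([0.16116855, 0.62909423, 0.23039887]), 'ee_rot': array([ 3.08524447,  1.5687437 , -1.87797118]), 'contact_force': array([-0.03468474,  0.15568113, -0.15284841]), 'wrist_torque': array([-0.02551507,  0.00562904, -0.01904508]), 'grip_width': 1.0003156546843872}
side campos [ 0.35648724 -0.78696277  0.68803504]
b [  0 118   4  17  42] [  1. 126.] [[-0.678, 2.086, -0.345], [-0.671, 2.135, -0.324], [-0.666, 2.181, -0.287]]
b [280 178  37  11 175] [296. 182.] [[0.521, 0.212, -0.002], [0.555, 0.225, 0.136], [0.606, 0.49, 0.144]]
b [ 525  325  115  155 9079] [591. 394.] [[0.848, -0.524, 0.002], [0.896, -0.395, 0.026], [0.951, -0.291, 0.06]]
b [405 468  43  12 266] [423. 476.]
[... 711 characters left out ...]
89, 0.055], [0.738, -0.581, 0.06], [0.744, -0.576, 0.062]]
b [594 156   9   7  46] [598. 159.] [[0.697, -0.59, 0.055], [0.703, -0.582, 0.06], [0.709, -0.575, 0.064]]
b [595 173   9   7  52] [599. 176.] [[0.662, -0.591, 0.056], [0.668, -0.582, 0.06], [0.674, -0.576, 0.063]]
b [596 190   9   7  50] [600. 193.] [[0.627, -0.592, 0.055], [0.633, -0.583, 0.059], [0.639, -0.577, 0.064]]
b [188 204  14  46 336] [194. 229.] [[0.52, 0.213, 0.111], [0.553, 0.227, 0.14], [0.604, 0.241, 0.148]]
b [569 220  32  32 706] [583. 236.] [[0.515, -0.536, 0.116], [0.54, -0.509, 0.136], [0.57, -0.494, 0.158]]
o [424 194  15  46 323] [430. 219.] [[0.538, -0.237, 0.13], [0.57, -0.223, 0.139], [0.621, -0.216, 0.148]]
```

View pics/side0.png

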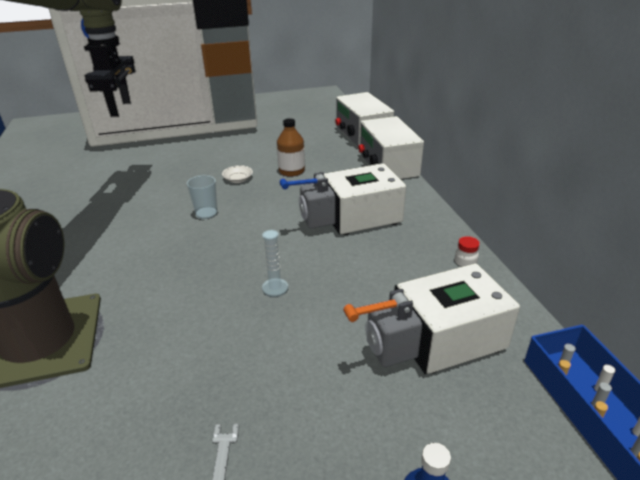

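View pics/top0.png

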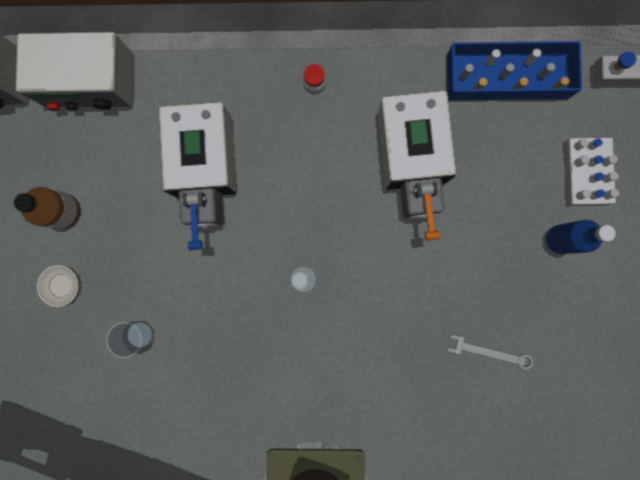

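The blue pump is on the left: its bar is at top (195,243) and side (285,183). The orange pump is on the right, with its bar at top (432,236). The cylinder stands between them at top (303,280). I'll grip the bar's flat ends with the tool pointing down and swing it up an arc. Next I measure the bar and the pump yaw.

```bash
cat > m.py <<'E'
from h import *
from scipy.spatial.transform import Rotation as Ro
def tool():
    o=bot.get_obs();return o,o["eef_pos"],Ro.from_euler("xyz",o["ee_rot"]).as_matrix()
E
python3 - <<'E'
from m import *
for n in("top","side"):
    c=eyes.camera(n);P=pts(c)
    m=mask(c,*BLUE)&(abs(P[...,0]-.57)<.09)&(abs(P[...,1]-.227)<.05)&(P[...,2]>.08)
    q=P[m];xs=q[:,0];print(n,len(q))
    for a in np.arange(.505,.64,.01):
        s=q[(xs>=a)&(xs<a+.01)]
        if len(s):print(a.round(3),len(s),"y",s[:,1].min().round(4),s[:,1].max().round(4),np.median(s[:,1]).round(4),"z",np.median(s[:,2]).round(4),s[:,2].max().round(4))
    if n=="top":
        w=(abs(P[...,2]-.113)<.006)&(abs(P[...,1]-.23)<.13)&(P[...,0]>.5)&(P[...,0]<.9)&(c["img"].min(-1)>130)
        r=cv2.minAreaRect((P[w][:,:2]*1000).astype(np.float32));print("rect",r,w.sum())
    b=(P[...,2]>.03)&(P[...,0]<.62)&(P[...,0]>.1)&(P[...,1]>.3)&(P[...,1]<.6)&(n=="top")
    if b.any():
        l=cv2.connectedComponentsWithStats(b.astype(np.uint8))
        for i in range(1,l[0]):
            if l[2][i,4]>30:print("obst",P[l[1]==i].min(0).round(2),P[l[1]==i].max(0).round(2))
o,p,R=tool();print(p,"\n",R.round(3))
E
```

```text
top 336
0.515 43 y 0.2112 0.236 0.225 z 0.1453 0.1493
0.525 67 y 0.2117 0.2372 0.2241 z 0.1457 0.1498
0.535 30 y 0.2203 0.2312 0.2253 z 0.1415 0.1468
0.545 35 y 0.2206 0.2314 0.2259 z 0.1403 0.1437
0.555 30 y 0.2215 0.2318 0.226 z 0.139 0.1423
0.565 31 y 0.2213 0.2437 0.2271 z 0.1388 0.1418
0.575 33 y 0.2215 0.2412 0.2291 z 0.138 0.1414
0.585 30 y 0.2231 0.2343 0.2285 z 0.1373 0.1409
0.595 32 y 0.224 0.2435 0.23 z 0.1357 0.1386
0.605 5 y 0.2267 0.2427 0.2308 z 0.135 0.1362
rect ((725.9796752929688, 239.18870544433594), (168.3816680908203, 128.0380401611328), 4.0144829750061035) 4166
obst [0.57 0.51 0.03] [0.62 0.58 0.17]
obst [0.31 0.34 0.03] [0.38 0.41 0.1 ]
side 165
0.515 21 y 0.2106 0.2398 0.223 z 0.1397 0.1437
0.525 37 y 0.207 0.2351 0.2156 z 0.142 0.1451
0.535 13 y 0.2121 0.2333 0.2218 z 0.1374 0.1409
0.545 16 y 0.2184 0.2324 0.2237 z 0.1361 0.1378
0.555 13 y 0.2192 0.229 0.224 z 0.136 0.1379
0.565 15 y 0.2198 0.2352 0.2253 z 0.1353 0.1361
0.575 16 y 0.2209 0.2348 0.2245 z 0.134 0.1365
0.585 12 y 0.2209 0.2361 0.2263 z 0.1338 0.1344
0.595 17 y 0.2222 0.2354 0.2254 z 0.1333 0.1356
0.605 5 y 0.2254 0.2448 0.2277 z 0.1299 0.1351
[0.16122793 0.62930131 0.23086242] 
 [[-0.    -0.969  0.248]
 [-0.001  0.248  0.969]
 [-1.     0.    -0.001]]
```

```bash
python3 -m pendant '[[[0,0,0,-0.107],[0,0,0,-0.107],[0,0,0,-0.107],[0,-1,-1.3,0],[0,-2,-2.6,0],[0,-2,-2.6,0],[0,-2,-2.6,0],[0,-2,-2.6,0],[0,-2,-2.6,0],[0,-2,-2.6,0]]]' 7
python3 -m pendant '[[[0,-2,-2.6,0],[0,-2,-2.6,0],[0,-2,-2.6,0],[0,-2,-2.6,0],[0,-2,-2.6,0],[0,-2,-2.6,0],[0,-2,-2.6,0],[0,-2,-2.6,0],[0,-1.5,-1.7,0],[0,0,0,0]]]' 7
python3 - <<'E'
from m import *
o,p,R=tool();print(p,"\n",R.round(3), (R.T@(np.array([.526,.2245,.137])-p)*100).round(2))
E
```

```text
time_s: 1.2
eef_pos: [0.3039, 0.4681, 0.2315]
ee_rot: [-2.634, 1.57, -0.996]
contact_force: [0.7, -0.6, 0.1]
grip_width: 0.738
time_s: 2.2
eef_pos: [0.4945, 0.2553, 0.2315]
ee_rot: [-3.046, 1.57, -1.411]
contact_force: [-0.2, 0.6, -0.3]
grip_width: 0.732
[0.49451779 0.25527577 0.23147164] 
 [[ 0.    -0.998 -0.064]
 [-0.001 -0.064  0.998]
 [-1.    -0.    -0.001]] [ 9.45 -2.94 -3.26]
```

```bash
python3 -m pendant '[[[0,-1,-1.1,0],[0,-1,-1.1,0],[0,-0.9,-1.1,0],[2,0,0,0],[2,0,0,0],[1,0,0,0],[0,0,0,0]]]' 7
python3 - <<'E'
from m import *
o,p,R=tool();print(p,"\n",R.round(3), (R.T@(np.array([.526,.2245,.136])-p)*100).round(2))
a=eyes.camera("side")["img"];b=eyes.camera("top")["img"]
f=lambda x:cv2.resize(x,(400,400))[:,:,::-1]
cv2.imwrite("pics/a.png",np.hstack([f(a[80:280,200:400]),f(b[130:330,100:300])]))
E
```

```text
time_s: 2.9
eef_pos: [0.5235, 0.2266, 0.1796]
ee_rot: [1.83, 1.567, -2.812]
contact_force: [-0.2, -0.3, 0.4]
grip_width: 0.73
[0.52351036 0.22664418 0.17957364] 
 [[-0.004 -0.998 -0.07 ]
 [-0.001 -0.07   0.998]
 [-1.     0.004 -0.001]] [ 4.36 -0.25 -0.23]
```

View pics/a.png

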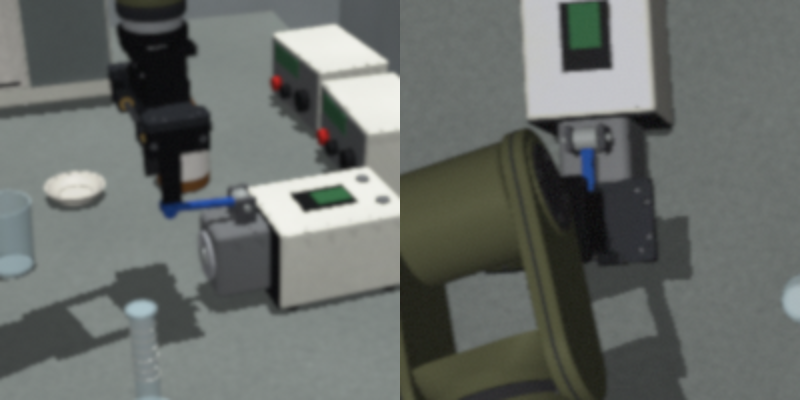

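The side crop shows the open fingers straight above the blue bar, at about (170,208). The cylinder is well clear of the gripper. I'll correct the offset, descend and close.

```bash
python3 -m pendant '[[[0,-0.25,-0.2,0],[1,0,0,0],[1,0,0,0],[1,0,0,0],[1,0,0,0],[0.4,0,0,0],[0,0,0,0]]]' 7
python3 -m pendant '[[[0,0,0,0],[0,0,0,0],[0,0,0,0],[0,0,0,0],[0,0,0,0],[0,0,0,0],[0,0,0,0],[0,0,0,0]]]' 1.5
python3 - <<'E'
from m import *
o,p,R=tool();print(p,"\n",R.round(3),o["contact_force"],o["grip_width"]*9.51)
a=eyes.camera("side")["img"]
cv2.imwrite("pics/b.png",cv2.resize(a[120:260,220:420],(800,560))[:,:,::-1])
E
```

```text
time_s: 3.7
eef_pos: [0.5264, 0.2251, 0.1363]
ee_rot: [1.811, 1.569, -2.831]
contact_force: [0.2, 0.3, -0.3]
grip_width: 0.734
time_s: 4.5
eef_pos: [0.5271, 0.2262, 0.1378]
ee_rot: [-0.16, 1.569, 1.481]
contact_force: [0.1, 5.6, 0.9]
grip_width: 0.269
[0.52706494 0.22617559 0.13778244] 
 [[ 0.    -0.998 -0.07 ]
 [ 0.002 -0.07   0.998]
 [-1.    -0.     0.002]] [0.14659936 5.62404105 0.92733003] 2.555237935513796
```

View pics/b.png

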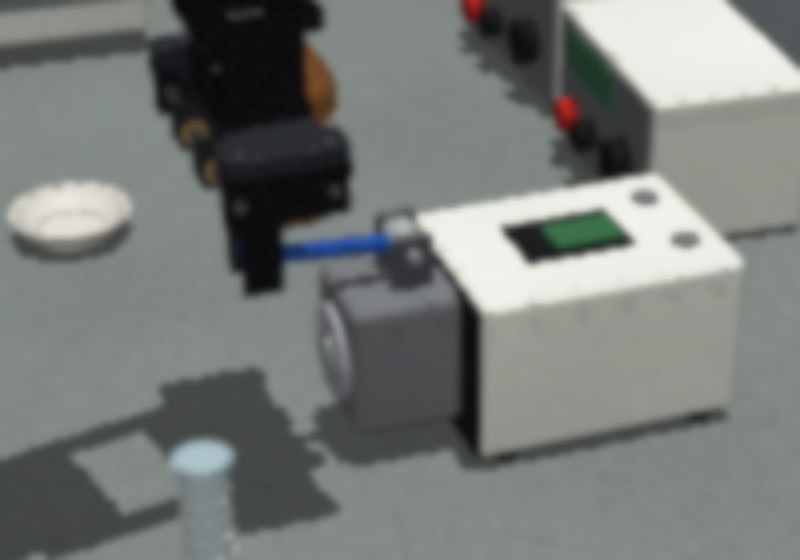

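The finger pads straddle the bar at (262,250), with an opening of 25.6 mm, so the grip is on the bar ends. Now I'll lift along the arc.

```bash
python3 -m pendant '[[[-0.8,-0.13,0,0],[-0.8,-0.13,0,0],[-0.84,-0.31,0,0],[-0.84,-0.31,0,0],[0,0,0,0]]]' 1.5
python3 -m pendant '[[[-0.77,-0.47,0,0],[-0.77,-0.47,0,0],[-0.65,-0.61,0,0],[-0.65,-0.61,0,0],[0,0,0,0]]]' 1.5
python3 - <<'E'
from m import *
o,p,R=tool();d=p-[.616,.2305,.130];print(p,d, np.hypot(d[0],d[2]),np.arctan2(d[2]+.002,-d[0]),o["contact_force"],o["grip_width"]*9.51)
E
```

```text
time_s: 5.05
eef_pos: [0.5356, 0.2267, 0.1704]
ee_rot: [0.523, 1.569, 2.164]
contact_force: [0.5, 6.3, -1.6]
grip_width: 0.269
time_s: 5.55
eef_pos: [0.5567, 0.2282, 0.198]
ee_rot: [1.153, 1.567, 2.794]
contact_force: [-2.1, 5.6, -1.0]
grip_width: 0.274
[0.55669831 0.22815081 0.19802634] [-0.05930169 -0.00234919  0.06802634] 0.09024562565491216 0.8681347565621867 [-2.13380318  5.56609558 -1.0277989 ] 2.6066507321075196
```

```bash
python3 -m pendant '[[[-0.52,-0.73,0,0],[-0.52,-0.73,0,0],[-0.29,-0.61,0,0],[-0.29,-0.61,0,0],[-0.15,-0.45,0,0],[-0.12,-0.45,0,0],[0,0,0,0],[0,0,0,0]]]' 1.5
python3 - <<'E'
from m import *
o,p,R=tool();d=p-[.616,.2305,.130];print(p,d, np.hypot(d[0],d[2]),np.arctan2(d[2]+.002,-d[0]),o["contact_force"],o["grip_width"]*9.51)
a=eyes.camera("side")["img"]
cv2.imwrite("pics/c.png",cv2.resize(a[120:260,220:420],(800,560))[:,:,::-1])
E
```

```text
time_s: 6.35
eef_pos: [0.592, 0.2306, 0.2176]
ee_rot: [1.266, 1.567, 2.907]
contact_force: [-2.5, 3.8, 1.7]
grip_width: 0.27
[0.5920326  0.23058408 0.21764936] [-2.39674033e-02  8.40816929e-05  8.76493598e-02] 0.09086719263555984 1.3095597524863212 [-2.53361909  3.79686851  1.65669154] 2.5690429009197837
```

View pics/c.png

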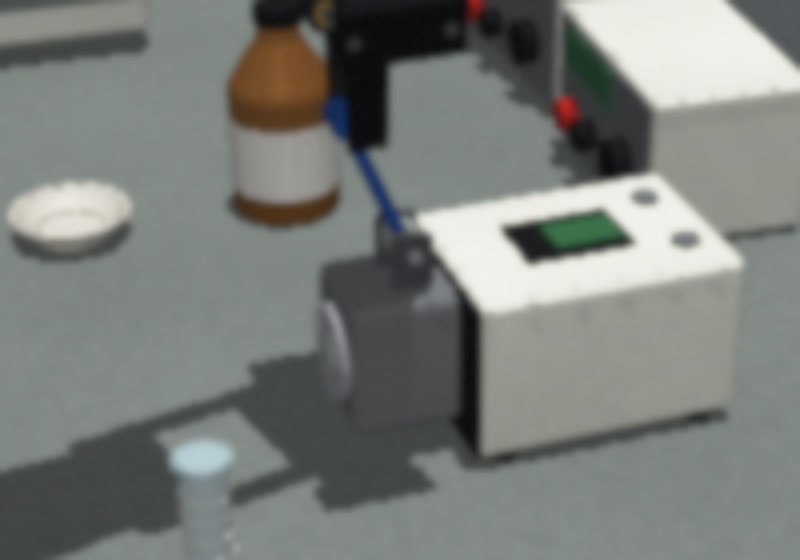

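The bar shows at (335,112), partly out of the pad on its front side, so it may have slipped. I'll measure the true lever angle.

```bash
cat > ang.py <<'E'
from m import *
c=eyes.camera("side");P=pts(c);m=mask(c,(100,120,30),(125,255,255))&(abs(P[...,0]-.57)<.09)&(abs(P[...,1]-.227)<.05)&(P[...,2]>.1)
q=P[m];print(len(q));
o=np.argsort(q[:,2])
for i in np.array_split(o,8):print(np.median(q[i],0).round(4),q[i].min(0).round(3),q[i].max(0).round(3))
# plane y≈.230: cast pixel rays of the lever onto the lever plane
K=c["camera_matrix"];C=-c["R"].T@c["t"];v,u=np.nonzero(m)
d=np.c_[(u-K[0,2])/K[0,0],(v-K[1,2])/K[1,1],np.ones(len(u))]@c["R"]
n=np.array([-.07,.9976,0]);s=((np.array([.616,.2305-.006,.13])-C)@n)/(d@n);X=C+d*s[:,None]
a=X[X[:,2]<.195];f=np.polyfit(a[:,2],a[:,0],1);print("arm angle",np.arctan2(1,-f[0]*-1),"top",X[X[:,2]>.2].mean(0) if (X[:,2]>.2).any() else 0)
E
python3 ang.py
```

```text
103
[0.6099 0.2256 0.1462] [0.605 0.222 0.14 ] [0.613 0.232 0.154]
[0.6043 0.2243 0.1614] [0.601 0.22  0.154] [0.608 0.229 0.167]
[0.5986 0.2243 0.1743] [0.594 0.219 0.169] [0.602 0.227 0.182]
[0.5922 0.223  0.19  ] [0.588 0.211 0.183] [0.597 0.225 0.201]
[0.5791 0.2175 0.2138] [0.575 0.207 0.21 ] [0.583 0.238 0.215]
[0.5785 0.2264 0.2172] [0.575 0.209 0.216] [0.582 0.242 0.218]
[0.5817 0.2327 0.2194] [0.578 0.212 0.219] [0.588 0.245 0.22 ]
[0.5828 0.2178 0.2216] [0.58  0.209 0.22 ] [0.585 0.237 0.232]
arm angle 1.9579539451346166 top [0.58033959 0.22199777 0.21904391]
```

```bash
python3 -m pendant '[[[-0.1,-0.3,0,0],[-0.1,-0.3,0,0],[0,-0.3,0,0],[0,-0.3,0,0],[0,0,0,0],[0,0,0,0]]]' 1.5
python3 ang.py
```

```text
time_s: 7.05
eef_pos: [0.6044, 0.2314, 0.2207]
ee_rot: [1.055, 1.569, 2.696]
contact_force: [-3.2, 3.4, 4.7]
grip_width: 0.268
117
[0.612  0.2256 0.1478] [0.608 0.222 0.142] [0.615 0.235 0.154]
[0.6083 0.2246 0.1624] [0.605 0.222 0.155] [0.612 0.228 0.17 ]
[0.6035 0.2255 0.1796] [0.601 0.222 0.171] [0.607 0.23  0.185]
[0.5974 0.2232 0.1959] [0.591 0.211 0.189] [0.602 0.226 0.211]
[0.5908 0.2166 0.2158] [0.587 0.212 0.211] [0.595 0.236 0.218]
[0.5904 0.2235 0.2199] [0.587 0.213 0.218] [0.599 0.248 0.221]
[0.5925 0.2294 0.223 ] [0.588 0.215 0.221] [0.6   0.244 0.224]
[0.5949 0.224  0.2247] [0.591 0.213 0.224] [0.598 0.242 0.233]
arm angle 1.8408983987625998 top [0.59214004 0.22282578 0.22041574]
```

The angle is now about 1.28–1.30 rad, essentially at the stop. I'll release and retreat upward.

```bash
python3 -m pendant '[[[0,0,0,0],[0,0,0,0],[0,0,0,0],[0,0,0,0],[0,0,0,0]]]' 6
python3 -m pendant '[[[-1,0,0,0],[-1.5,0,0,0],[-2,0,0,0],[-2,0,0,0],[-2,0,0,0],[-2,0,0,0],[-1,0,0,0],[0,0,0,0],[0,0,0,0]]]' 6
python3 ang.py; python3 - <<'E'
from m import *
c=eyes.camera("side");a=c["img"];P=pts(c);q=P[mask(c,*ORA)&(abs(P[...,1]+.23)<.04)];print(np.percentile(q,[2,50,98],axis=0).round(3),bot.get_obs()["contact_force"])
cv2.imwrite("pics/d.png",cv2.resize(a[80:380,180:540],(720,600))[:,:,::-1])
E
```

```text
time_s: 7.6
eef_pos: [0.6052, 0.2305, 0.2196]
ee_rot: [2.8, 1.57, -1.843]
contact_force: [0.2, 0.8, 0.8]
grip_width: 0.61
time_s: 8.5
eef_pos: [0.605, 0.2308, 0.3346]
ee_rot: [2.231, 1.571, -2.412]
contact_force: [-0.4, 0.8, 0.2]
grip_width: 0.632
117
[0.6122 0.2259 0.1473] [0.608 0.222 0.142] [0.616 0.233 0.153]
[0.6084 0.2256 0.163 ] [0.604 0.223 0.154] [0.613 0.231 0.17 ]
[0.6035 0.2255 0.1787] [0.599 0.222 0.172] [0.607 0.228 0.187]
[0.5988 0.2241 0.1953] [0.596 0.218 0.189] [0.602 0.23  0.207]
[0.594  0.2165 0.2134] [0.589 0.214 0.209] [0.6   0.22  0.216]
[0.5924 0.2182 0.2178] [0.586 0.216 0.216] [0.601 0.234 0.219]
[0.5893 0.2229 0.2212] [0.587 0.215 0.219] [0.597 0.237 0.222]
[0.5935 0.2251 0.2229] [0.587 0.216 0.222] [0.598 0.241 0.225]
arm angle 1.8408983987625998 top [0.59316483 0.22289769 0.21704229]
[[ 0.538 -0.241  0.131]
 [ 0.569 -0.227  0.136]
 [ 0.622 -0.216  0.144]] [ 0.91069035 -0.51133882 -0.2403648 ]
```

View pics/d.png

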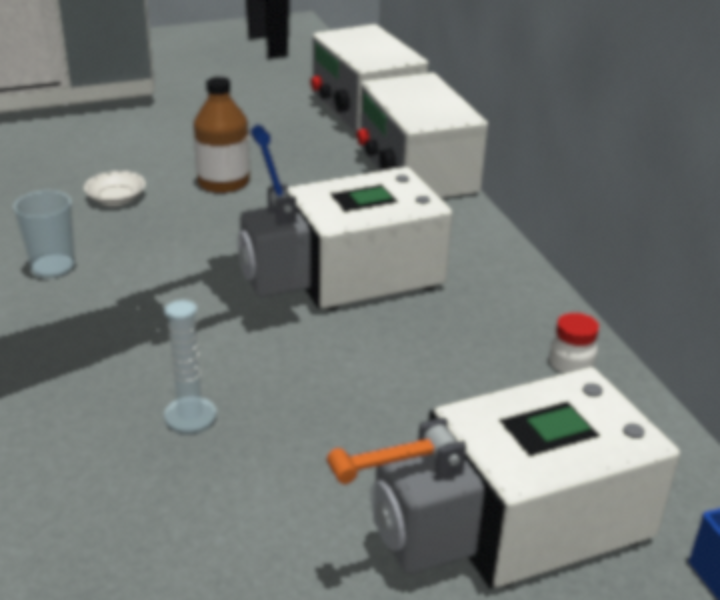

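The blue lever stands up at (262,135) with the gripper clear above it. The orange lever at (345,462) and the cylinder at (190,415) have not moved. Handing in.

```bash
python3 -c "
from rig import order
print(order.sign_off())"
```

```text
the job is handed in; nothing more can be done
None
```

The blue lever is fully up and left standing there, and I handed the job in at about 9 s of the 35 s allowed. I gripped its crossbar by the flat ends, swung it up an arc, then opened the gripper and backed off straight up.

- **Slip on the way up:** the bar slid about 9 mm in the pads near the top. The arm's own position implied 1.31 rad, but the camera showed only about 1.18. I pushed on about another 12 mm to correct this.
- **Blue lever:** the last camera check, after release, put it at about 1.28–1.30 rad, and it had not moved from just before release. The limit is 1.1 and the stop is at 1.31.
- **Orange lever:** its measured position is unchanged to within about 2 mm.
- **Cylinder:** it looks upright and in place in the last picture. I judged this by eye and did not measure it.
- **Robot:** the gripper is about 115 mm above its release height, touching nothing, with under about 1 N read on the tool.

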